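Load the meal-box spring lift

ROBOT

A 6-joint arm with a two-finger parallel gripper is mounted at the origin on the work surface. World frame = base frame: x ahead of the robot, y to its left, z up, the work surface at z = 0. Lengths are in m, angles in rad, forces in N, time in s.
With the tool pointing down it reaches from about 0.325 to 1 m from the base axis. Payload 5.1 kg.
Tool frame: the origin (TCP) lies midway between the tips of the shut fingers; the grasp point (between the pads) lies 19 mm behind it (ctrl.grasp_offset is the distance from the TCP to the grasp point, in m); z points along the fingers, y is the direction in which the jaws open and shut (so a half turn about z gives the same grasp; the last joint's range is limited). The gripper opens to 85 mm and grips with 20 to 120 N. Pads are 22 mm wide; open, the fingers measure 114 mm over their backs; the gripper's body (76 mm by 85 mm) begins 54 mm behind the grasp point. The pads swing forward as they close: fully open they stand 13 mm farther back than shut.
Start: joints at [1.232, 0.124, 1.65, -0, 1.367, -0.083], TCP at [0.164, 0.629, 0.231] pointing down, gripper open.
Joint ranges: [-2.61, 2.61], [-1.02, 2.33], [0.03, 2.71], [-1.35, 4.49], [0.32, 2.68], [-2.91, 2.91]. Speed limits (rad/s): [2.57, 2.57, 3.14, 3.14, 3.14, 3.14].

INTERFACE

Orientations are given as a rotation vector (axis times angle).
In Python, from workcell import ctrl gives the robot as it stands.
- The arm moves only by the shell command python3 -m inch 'ROWS'. ROWS is a JSON object of lists of equal length, an entry for each row: "dp": the shift along the tool's x, y, z in cm, a list of three; "delta_rot": the turn, a rotation vector about the tool's x, y, z in rad, a list of three; "jaw": the opening, from -1 (shut) to 1 (fully open). In form: {"dp": [[x, y, z], ...], "delta_rot": [[rx, ry, rz], ...], "jaw": [jaw, ...]}. A call has 1 to 12 rows; each row shifts and turns the commanded pose from where the row before left it, along the tool's axes as they then stand; what a row does not reach is not made up. A row lasts 1/8 s, in which the tool goes at most 62.5 mm and 10.7 degrees, less where a joint would pass 70% of its speed; a pose out of reach is approached as far as the arm can. A call with a gripper value outside its range is refused whole. The fingers move at their own pace and stop on an object; the grip force is fixed at half the most. Time passes only in rows, so rows that do not move let the fingers close. It gives the time, the measured TCP pose, the force and the opening at its end, in the units of the state.
- ctrl.get_obs(): the state, without advancing time (a new reading comes with each control period).
- ctrl.get_image(name): name is "scene" or "top" or "wrist"; returns the picture (384x512x3 uint8, blue, green, red); there is no depth.
- ctrl.calibration(name): a dict with "vfov" (degrees; the focal length in pixels is half the picture's height over the tangent of half this angle, whatever the lens; pixels are square), "cx", "cy" (the principal point, pixels), "T" (4x4, takes a point from camera to world coordinates); the wrist camera has in their place "hand_eye" (4x4, takes a point from camera to tool coordinates, whose origin is the TCP and whose axes are the flange's). Camera axes: x right, y up, looking along -z (the intrinsics and any distortion apply to the point x, -y, -z); pixel columns grow to the right and rows downward; lengths in m; the calibration is good to about 2 mm. A picture is of the moment at which its call begins: read the wrist's pose just before it. calibration takes no time and is no camera call.
- ctrl.hand_in(): hands the job in, once; it reports no verdict.
The state is a dict: "t": time; "qpos": joint angles; "joint_vel": joint speeds; "effort": joint torques, N m; "eef_pos": TCP position; "tcp_rot": TCP orientation; "ft_force": force on the tool from outside, world axes, zero at the start; "moment": the same for the moment, N m; "gripper_width": finger opening in m.
Only numpy, scipy, OpenCV 4.12 (cv2) and the standard library are available. Lean on these libraries where they do the work, as an engineer would, in place of code of your own. Each camera call takes 0.05 s, during which the arm holds its last target. There are 200 camera calls.

TASK

Someone left the yellow salt carton standing on the spring lift: take it off and stand it upright on the worktop, clear of the lift. Then slide the orange-lidded meal box off its loading deck onto the sprung platform, let it sink, and after it slide the green-lidded box from the other deck on top of it, so that both lie flat and level in the well, stacked. Do not tip the boxes or the carton over, and leave the baking dish, bowl, mug and tin where they are.

Things in the scene. Friction and masses are not known exactly. Their poses are not given: they have to be found in the camera images.
- lift: Steel spring lift for meal boxes, fixed to the worktop, 140 mm in x, 456 in y, 125 high. Origin: centre of its underside, on the worktop below the well; y along the run, z up. An open well from y = -73 to +73 mm; beside it two flat loading decks, 110 mm above the origin, from |y| = 73 to 228 mm, open at the outer ends. The well holds a blue sprung platform.
- well_mouth (a point): Centre of the well at deck height, 110 mm above the lift's origin; axes as the lift's. Rails 10 mm thick, rising 15 mm above the decks, run along both long sides over decks and well, leaving a channel 120 mm wide (x = -60 to +60 mm).
- platform (a joint): How far the platform has sunk, in m: 0 at the top (empty), grows downward to 0.088 at most. It sinks 6.9 mm per newton put on it (about 34 mm per 0.5 kg), so a loaded box sinks until its lid is 2 to 15 mm below the decks and the next box can slide over it. About 0.033 at the start, under the carton.
- platform_top (a point): Centre of the platform's top face, which is 114 mm in x and 138 mm in y; moves with the platform; axes as the lift's. Empty, it is 107 mm above the lift's origin, 3 mm below the decks.
- orange_box: Lidded meal box, white with an orange lid, 110 mm in x, 130 mm in y, 30 mm high, flat top and bottom, about 0.5 kg (0.44 to 0.6). Too wide to grip. Origin: centre of its underside. Starts on one of the two decks, its y along the lift's y (either deck: look).
- green_box: The same box with a dark green lid, on the other deck. Origin: centre of its underside.
- carton: Yellow salt carton with a white and a red band, stiff, 50 mm in x, 85 mm in y, 150 mm tall, 0.5 kg. Origin: centre of its underside. Starts upright on the platform, at any moderate yaw to the lift.
- baking_dish: White rectangular baking dish, 110 x 190 x 55 mm, open; bystander beyond the lift. Origin: centre of its underside.
- bowl: Glass bowl, 150 mm across, 70 mm high; bystander. Origin: centre of its underside.
- mug: Blue mug, 80 mm across, 90 mm high; bystander. Origin: centre of its underside.
- tin: Food tin with a red label, 74 mm across, 110 mm high; bystander. Origin: centre of its underside.
There are look-alikes about, which are no part of the job. What is shaped like the orange_box but grey is not meant.

How it is judged:
On the way, in this order (a step that is already met when the one before it is completed fails the run):
1. the carton stands upright on the worktop, clear of the lift, let go (height (world z) of carton between -0.01 and 0.01 m and angle between carton's own z axis and vertical below 0.08 rad and linear speed of carton below 0.03 m/s and contact force between carton and lift below 0.05 N and contact force between the fingers and carton below 0.05 N), for 0.2 s.
2. the orange box lies flat on the sunken platform, let go (x of orange_box in the frame of lift between -0.02 and 0.02 m and y of orange_box in the frame of lift between -0.02 and 0.02 m and z of orange_box in the frame of platform_top between -0.006 and 0.006 m and angle between orange_box's own z axis and vertical below 0.08 rad and linear speed of orange_box below 0.03 m/s and contact force between the fingers and orange_box below 0.1 N and value of joint platform above 0.022 m), for 0.2 s.
3. the green box lies flat on the orange box, let go, the platform sunk under both (x of green_box in the frame of lift between -0.02 and 0.02 m and y of green_box in the frame of lift between -0.02 and 0.02 m and z of green_box in the frame of platform_top between 0.024 and 0.036 m and angle between each of green_box, orange_box's own z axis and vertical below 0.08 rad and linear speed of each of green_box, orange_box below 0.03 m/s and contact force between the fingers and green_box below 0.1 N and x of orange_box in the frame of lift between -0.02 and 0.02 m and y of orange_box in the frame of lift between -0.02 and 0.02 m and z of orange_box in the frame of platform_top between -0.006 and 0.006 m and contact force between the fingers and orange_box below 0.1 N and value of joint platform above 0.05 m), for 0.2 s.
At the end, for the whole second after the job is handed in: The carton stands upright (within 0.08 rad) on the worktop, not touching the lift; the orange box lies on the platform and the green box on the orange one, both level within 0.08 rad and within 20 mm of the well's centre in x and y; the platform is sunk more than 50 mm; all is at rest and let go (all of step 1 and all of step 3).
It fails at once if a meal box tipped by more than 0.6 rad (angle between any of orange_box, green_box's own z axis and vertical above 0.6 rad).
It fails at once if the carton tipped by more than 0.6 rad (angle between carton's own z axis and vertical above 0.6 rad).
It fails at once if a bystander moved by more than 30 mm (distance of any of baking_dish, bowl, mug, tin from where it was at the start of the episode above 0.03 m).
It also fails if it takes over 72 s, if anything falls off the work surface, if the arm or the gripper's body presses on something with over 40 N, if the wrist force passes 120 N, or if a joint passes its speed limit or range.

## Working session

There is one attempt and no reset: what is moved stays moved. The work goes in short steps, Python scripts to look and compute and a shell command to move; the robot and the scene stay as the last step left them, time stands still between calls to the robot, and variables do not carry over. Pictures are saved under pics/ and viewed, about 8 in all and at most 12, crops included, and the job is handed in when it is done.

```bash
mkdir -p pics; ls; python3 - <<'E'
from workcell import ctrl
import cv2, numpy as np
np.set_printoptions(precision=4,suppress=True)
o=ctrl.get_obs(); print({k:np.round(v,4) for k,v in o.items()}, ctrl.grasp_offset)
for n in("scene","top","wrist"):
    im=ctrl.get_image(n); cv2.imwrite(f"pics/{n}0.png",im); print(n,ctrl.calibration(n))
E
```

```text
pics
{'t': np.float64(0.0), 'qpos': array([ 1.2324,  0.1245,  1.6517, -0.    ,  1.3675, -0.0826]), 'joint_vel': array([ 0.0001,  0.0011, -0.0021, -0.0005, -0.0003,  0.0021]), 'effort': array([ -0.0005, -42.3606, -36.5454,   0.    ,   0.0069,   0.    ]), 'eef_pos': array([0.1643, 0.6282, 0.23  ]), 'tcp_rot': array([-0.4007, -3.1155,  0.0033]), 'ft_force': array([-1.1185, -0.2269, -0.1024]), 'moment': array([0.0062, 0.0632, 0.0212]), 'gripper_width': np.float64(0.0852)} 0.0187
scene {'vfov': 47.956419184951066, 'cx': 253.832876631937, 'cy': 186.46768787618583, 'T': array([[ 0.76  , -0.4226,  0.4938,  1.1802],
       [ 0.6499,  0.5043, -0.5686, -0.7977],
       [-0.0088,  0.753 ,  0.6579,  0.9838],
       [ 0.    ,  0.    ,  0.    ,  1.    ]])}
top {'vfov': 53.51706766250422, 'cx': 255.08098403658866, 'cy': 187.77048147150074, 'T': array([[ 0.0059,  0.982 , -0.1888,  0.2949],
       [-1.    ,  0.0054, -0.0034, -0.0606],
       [-0.0024,  0.1888,  0.982 ,  1.2549],
       [ 0.    ,  0.    ,  0.    ,  1.    ]])}
wrist {'vfov': 69.13911044163244, 'cx': 253.63148610684493, 'cy': 198.85665916336356, 'hand_eye': array([[-0.    ,  0.9556,  0.2948,  0.0754],
       [ 1.    ,  0.0003, -0.0007,  0.0002],
       [-0.0008,  0.2948, -0.9556, -0.1435],
       [ 0.    ,  0.    ,  0.    ,  1.    ]])}
```

View pics/top0.png

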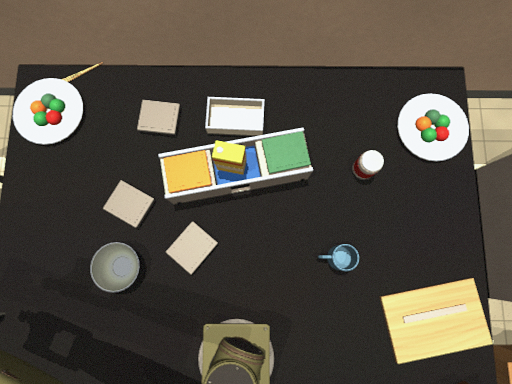

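View pics/scene0.png

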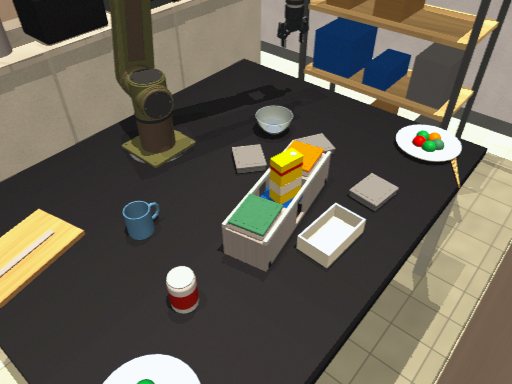

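```bash
cat > h.py <<'E'
from workcell import ctrl
import cv2, numpy as np
from scipy.spatial.transform import Rotation as R
np.set_printoptions(precision=4,suppress=True)
HSV={'orange':((8,120,120),(19,255,255)),'green':((50,80,40),(85,255,255)),'yellow':((24,130,90),(34,255,255)),'blue':((105,120,60),(125,255,255))}
def cast(cal,uv,z,T=None):
    T=cal['T'] if T is None else T
    uv=np.atleast_2d(uv).astype(float); f=192/np.tan(np.radians(cal['vfov']/2))
    d=np.c_[(uv[:,0]-cal['cx'])/f,-(uv[:,1]-cal['cy'])/f,-np.ones(len(uv))]@T[:3,:3].T
    o=T[:3,3]; return o+d*((z-o[2])/d[:,2])[:,None]
def wristT():
    o=ctrl.get_obs(); T=np.eye(4); T[:3,:3]=R.from_rotvec(o['tcp_rot']).as_matrix(); T[:3,3]=o['eef_pos']
    return T@ctrl.calibration('wrist')['hand_eye']
def blob(im,c,roi=None,n=0):
    m=cv2.inRange(cv2.cvtColor(im,cv2.COLOR_BGR2HSV),*map(np.array,HSV[c]))
    if roi: k=np.zeros_like(m);x0,y0,x1,y1=roi;k[y0:y1,x0:x1]=255;m&=k
    m=cv2.morphologyEx(m,cv2.MORPH_OPEN,np.ones((3,3)))
    cs=sorted(cv2.findContours(m,0,2)[0],key=cv2.contourArea)
    return cs[-1-n][:,0] if len(cs)>n else None
def rect(P):
    (c,s,a)=cv2.minAreaRect((P[:,:2]*1000).astype(np.float32))
    return np.array(c)/1000,np.array(s),a   # mm sizes, deg
E
python3 - <<'E'
from h import *
im=cv2.imread('pics/top0.png'); cal=ctrl.calibration('top')
for c,z in (('orange',.14),('green',.14),('yellow',.224),('yellow',.224)):
    b=blob(im,c,(150,120,320,210)); P=cast(cal,b,z); print(c,cv2.boundingRect(b),rect(P))
    M=cv2.moments(b); print('  centroid',cast(cal,(M['m10']/M['m00'],M['m01']/M['m00']),z))
big=cv2.resize(im[120:215,150:325],None,fx=4.4,fy=4.4,interpolation=cv2.INTER_CUBIC)
cv2.imwrite('pics/crop.png',big)
E
```

```text
Traceback (most recent call last):
  File "h.py", line 9, in cast
    d=np.c_[(uv[:,0]-cal['cx'])/f,-(uv[:,1]-cal['cy'])/f,-np.ones(len(uv))]@T[:3,:3].T
                                    ~~^^^^^
IndexError: index 1 is out of bounds for axis 1 with size 1
```

```bash
sed -i "s/(8,120,120),(19,255,255)/(8,120,120),(23,255,255)/" h.py; python3 - <<'E'
from h import *
im=cv2.imread('pics/top0.png'); cal=ctrl.calibration('top'); hs=cv2.cvtColor(im,cv2.COLOR_BGR2HSV)
print(hs[172,185],hs[155,285],hs[149,230],hs[165,230],hs[180,240])
big=cv2.resize(im[120:215,150:325],None,fx=4.4,fy=4.4,interpolation=cv2.INTER_CUBIC)
cv2.imwrite('pics/crop.png',big)
for c,z in (('orange',.14),('green',.14),('yellow',.224)):
    b=blob(im,c,(150,120,320,210)); 
    if b is None: print(c,None); continue
    P=cast(cal,b,z); print(c,cv2.boundingRect(b),rect(P))
    M=cv2.moments(b); print('  centroid',cast(cal,(M['m10']/M['m00'],M['m01']/M['m00']),z))
E
```

```text
[ 23 159 243] [ 64  89 191] [ 31 138 247] [ 23 184 118] [108  78 192]
orange (164, 150, 43, 43) (array([0.5602, 0.1491]), array([111.9411, 128.149 ]), 11.540372848510742)
  centroid [[0.5632 0.1571 0.14  ]]
green (263, 132, 48, 41) (array([ 0.6217, -0.1499]), array([107.6379, 128.6995]), 12.083056449890137)
  centroid [[ 0.6204 -0.1489  0.14  ]]
yellow (212, 140, 33, 24) (array([0.5968, 0.0192]), array([87.2383, 53.5602]), 78.67173767089844)
  centroid [[0.595 0.015 0.224]]
```

View pics/crop.png

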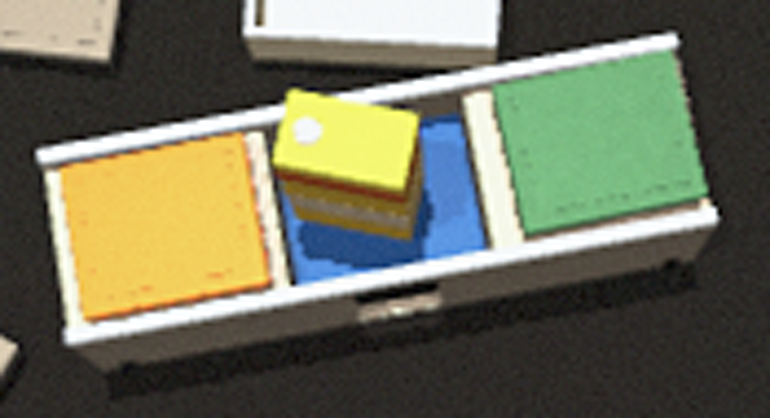

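```bash
python3 - <<'E'
from h import *
cal=ctrl.calibration('top')
def pr(n,c,z):
    P=cast(cal,np.array(c)/4.4+[150,120],z); print(n,P[:,:2].mean(0)); print(P[:,:2]); 
    for i in range(len(P)): d=P[(i+1)%len(P)]-P[i]; print('  len %.4f ang %.1f'%(np.hypot(*d[:2]),np.degrees(np.arctan2(d[1],d[0]))))
pr('carton',[(288,92),(420,112),(406,190),(273,170)],.224)
pr('rails outer',[(40,148),(678,33),(716,213),(68,338)],.125)
pr('orange',[(60,168),(245,133),(270,285),(85,320)],.14)
pr('green',[(493,90),(670,52),(706,195),(523,232)],.14)
# bystanders approx (table plane) and dish
print(cast(cal,[(236,115),(160,118),(130,203),(192,248),(115,267),(343,258),(367,167)],0.0)[:,:2])
E
```

```text
carton [0.595  0.0174]
[[ 0.6273  0.0557]
 [ 0.6144 -0.0292]
 [ 0.5628 -0.0208]
 [ 0.5755  0.0639]]
  len 0.0859 ang -98.7
  len 0.0522 ang 170.8
  len 0.0857 ang 81.5
  len 0.0524 ang -9.0
rails outer [0.5945 0.0029]
[[ 0.6175  0.2393]
 [ 0.7042 -0.2082]
 [ 0.5732 -0.2322]
 [ 0.4829  0.2129]]
  len 0.4558 ang -79.0
  len 0.1331 ang -169.6
  len 0.4541 ang 101.5
  len 0.1371 ang 11.1
orange [0.5585 0.1468]
[[0.599  0.2207]
 [0.6247 0.0941]
 [0.5177 0.0739]
 [0.4928 0.1984]]
  len 0.1292 ang -78.5
  len 0.1089 ang -169.3
  len 0.1269 ang 101.3
  len 0.1085 ang 11.9
green [ 0.6198 -0.1497]
[[ 0.6565 -0.0771]
 [ 0.6848 -0.2004]
 [ 0.5822 -0.2233]
 [ 0.5555 -0.0979]]
  len 0.1265 ang -77.1
  len 0.1051 ang -167.4
  len 0.1283 ang 102.0
  len 0.1031 ang 11.6
[[ 0.794   0.0118]
 [ 0.7816  0.2762]
 [ 0.4822  0.3603]
 [ 0.3352  0.1481]
 [ 0.2731  0.3946]
 [ 0.3061 -0.3424]
 [ 0.6099 -0.4351]]
```

```bash
cat >> h.py <<'E'
def to(x,y,z,yaw):
    """remaining shift (cm, tool axes) and turn (rad, tool axes); yaw = world angle (deg) of tool y"""
    o=ctrl.get_obs(); M=R.from_rotvec(o['tcp_rot']).as_matrix(); a=np.radians(yaw)
    ty=np.array([np.cos(a),np.sin(a),0]); tz=np.array([0,0,-1.]); G=np.c_[np.cross(ty,tz),ty,tz]
    d=np.array([x,y,z])-o['eef_pos']
    print('t',o['t'],'tcp',o['eef_pos'],'F',o['ft_force'],'w',o['gripper_width'],'yaw',np.degrees(np.arctan2(M[1,1],M[0,1])))
    print('dp now-axes',M.T@d*100,'dp goal-axes',G.T@d*100,'rot',R.from_matrix(M.T@G).as_rotvec())
E
python3 -m inch '{"dp":[[0,0,-0.8],[0,0,-0.8],[0,0,-0.8],[0,0,-0.8],[0,0,-0.8],[0,0,-0.8],[0,0,-0.8],[0,0,-0.8]],"delta_rot":[[0,0,0.184],[0,0,0.184],[0,0,0.184],[0,0,0.184],[0,0,0.184],[0,0,0.184],[0,0,0.184],[0,0,0.184]],"jaw":[1,1,1,1,1,1,1,1]}'
python3 -m inch '{"dp":[[-4.4,4.3,0],[-4.4,4.3,0],[-4.4,4.3,0],[-4.4,4.3,0],[-4.4,4.3,0],[-4.4,4.3,0],[-4.4,4.3,0],[-4.4,4.3,0],[-4.4,4.3,0],[-4.4,4.3,0],[-4.4,4.3,0],[0,0,0]],"delta_rot":[[0,0,0],[0,0,0],[0,0,0],[0,0,0],[0,0,0],[0,0,0],[0,0,0],[0,0,0],[0,0,0],[0,0,0],[0,0,0],[0,0,0]],"jaw":[1,1,1,1,1,1,1,1,1,1,1,1]}'
python3 -c "
from h import *
to(.595,.0174,.17,-9)"
```

```text
t: 1.15
eef_pos: [0.1644, 0.6286, 0.295]
tcp_rot: [2.395, 2.033, -0.001]
ft_force: [-0.5, -0.3, -0.1]
gripper_width: 0.0855
t: 2.65
eef_pos: [0.5573, 0.0734, 0.2944]
tcp_rot: [-2.394, -2.033, 0.002]
ft_force: [-0.1, 1.2, -0.2]
gripper_width: 0.0851
t 2.65 tcp [0.5573 0.0734 0.2944] F [-0.1458  1.2166 -0.1644] w 0.08511295267120454 yaw -9.31318657495643
dp now-axes [-4.909   4.6451 12.4332] dp goal-axes [-4.9446  4.6016 12.4353] rot [-0.0013  0.0008 -0.0055]
```

```bash
python3 -m inch '{"dp":[[-2.5,2.3,0],[-2.4,2.3,0],[0,0,0]],"delta_rot":[[0,0,0],[0,0,0],[0,0,0]],"jaw":[1,1,1]}' >/dev/null
python3 - <<'E'
from h import *
T=wristT(); im=ctrl.get_image('wrist'); cv2.imwrite('pics/w1.png',im); cal=ctrl.calibration('wrist')
b=blob(im,'yellow'); print(cv2.boundingRect(b),rect(cast(cal,b,.224,T)))
to(.595,.0174,.17,-9)
E
```

```text
(230, 156, 63, 52) (array([0.6029, 0.043 ]), array([40.7019, 48.7682]), 78.89424133300781)
t 3.075 tcp [0.5934 0.0216 0.2948] F [0.7221 0.2864 1.2288] w 0.0851720920420219 yaw -9.020088913443997
dp now-axes [-0.3935  0.2355 12.4823] dp goal-axes [-0.388   0.2186 12.4828] rot [-0.0013 -0.0004 -0.0004]
```

View pics/w1.png

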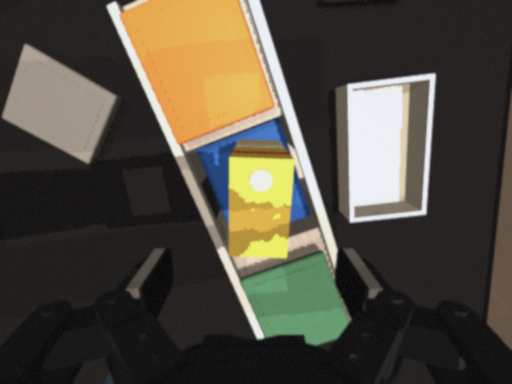

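```bash
python3 - <<'E'
from h import *
T=wristT(); cal=ctrl.calibration('wrist')
def pr(n,c,z):
    P=cast(cal,np.array(c),z,T); print(n,P[:,:2].mean(0)); print(P[:,:2]); 
    for i in range(len(P)): d=P[(i+1)%len(P)]-P[i]; print('  len %.4f ang %.1f'%(np.hypot(*d[:2]),np.degrees(np.arctan2(d[1],d[0]))))
pr('carton',[(231,157),(294,158),(289,258),(228,257)],.224)
pr('orange',[(120,12),(237,0),(277,105),(182,143)],.14)
pr('deckedge +y, inner rail',[(186,147),(281,112)],.11)
pr('deck edge -y',[(243,277),(324,252)],.11)
E
```

```text
carton [0.5987 0.0205]
[[ 0.5829  0.0671]
 [ 0.6307  0.0587]
 [ 0.6165 -0.0263]
 [ 0.5648 -0.0172]]
  len 0.0485 ang -9.9
  len 0.0862 ang -99.4
  len 0.0525 ang 170.0
  len 0.0862 ang 77.9
orange [0.5642 0.1449]
[[0.4964 0.2044]
 [0.6054 0.1967]
 [0.6296 0.1003]
 [0.5255 0.0783]]
  len 0.1093 ang -4.0
  len 0.0994 ang -75.9
  len 0.1064 ang -168.1
  len 0.1295 ang 103.0
deckedge +y, inner rail [0.5783 0.0819]
[[0.521  0.0713]
 [0.6355 0.0926]]
  len 0.1164 ang 10.5
  len 0.1164 ang -169.5
deck edge -y [ 0.6131 -0.1001]
[[ 0.5576 -0.1104]
 [ 0.6686 -0.0899]]
  len 0.1129 ang 10.4
  len 0.1129 ang -169.6
```

```bash
python3 -m inch '{"dp":[[-0.2,0.4,2.5],[0,0,2.5],[0,0,2.5],[0,0,2.5],[0,0,2.3],[0,0,0],[0,0,0],[0,0,0],[0,0,0],[0,0,0]],"delta_rot":[[0,0,0.008],[0,0,0],[0,0,0],[0,0,0],[0,0,0],[0,0,0],[0,0,0],[0,0,0],[0,0,0],[0,0,0]],"jaw":[1,1,1,1,1,1,-1,-1,-1,-1]}'
python3 -c "
from h import *
to(.45,-.25,.295,-9)"
```

```text
t: 4.32
eef_pos: [0.5982, 0.0188, 0.1732]
tcp_rot: [2.396, 2.03, 0.003]
ft_force: [0.7, 2.2, -0.3]
gripper_width: 0.0493
t 4.325 tcp [0.5982 0.0188 0.1732] F [ 0.6788  2.1731 -0.2738] w 0.04932026188522115 yaw -9.451269334104323
dp now-axes [-28.9422 -10.1732 -12.2311] dp goal-axes [-28.8709 -10.4283 -12.1847] rot [ 0.0022 -0.0008 -0.0079]
```

```bash
python3 -m inch '{"dp":[[0,0,-1],[0,0,-2],[0,0,-2.5],[0,0,-2.5],[0,0,-2.5],[0,0,-1.5],[0,0,0]],"delta_rot":[[0,0,0],[0,0,0],[0,0,0],[0,0,0],[0,0,0],[0,0,0],[0,0,0]],"jaw":[-1,-1,-1,-1,-1,-1,-1]}'
python3 -m inch '{"dp":[[-1.9,-0.7,0],[-3,-1,0],[-3,-1,0],[-3,-1,0],[-3,-1,0],[-3,-1.1,0],[-3,-1.1,0],[-3,-1.1,0],[-3,-1.1,0],[-2,-0.7,0],[-1,-0.4,0],[0,0,0]],"delta_rot":[[0,0,0],[0,0,0],[0,0,0],[0,0,0],[0,0,0],[0,0,0],[0,0,0],[0,0,0],[0,0,0],[0,0,0],[0,0,0],[0,0,0]],"jaw":[-1,-1,-1,-1,-1,-1,-1,-1,-1,-1,-1,-1]}'
python3 -c "
from h import *
T=wristT();cv2.imwrite('pics/w2.png',ctrl.get_image('wrist'));cv2.imwrite('pics/top2.png',ctrl.get_image('top'))
to(.45,-.25,.099,-9)"
```

```text
t: 5.2
eef_pos: [0.5977, 0.0185, 0.2938]
tcp_rot: [2.396, 2.03, 0.002]
ft_force: [0.0, 0.1, -4.5]
gripper_width: 0.0493
t: 6.7
eef_pos: [0.4486, -0.2499, 0.2915]
tcp_rot: [-2.397, -2.028, 0.0]
ft_force: [1.1, -0.0, -4.9]
gripper_width: 0.0492
t 6.8 tcp [ 0.4492 -0.2492  0.2919] F [ 0.1102  0.8373 -3.5052] w 0.0492116270627343 yaw -9.44319245729558
dp now-axes [-0.0804  0.0986 19.2895] dp goal-axes [-0.0659  0.0868 19.2896] rot [-0.0006 -0.0008 -0.0077]
```

View pics/top2.png

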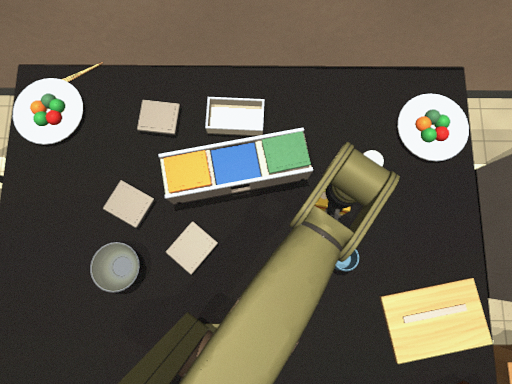

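```bash
python3 -m inch '{"dp":[[0,0,2],[0,0,2.5],[0,0,2.5],[0,0,2.5],[0,0,2.5],[0,0,2.5],[0,0,2.5],[0,0,1.3],[0,0,0]],"delta_rot":[[0,0,0],[0,0,0],[0,0,0],[0,0,0],[0,0,0],[0,0,0],[0,0,0],[0,0,0],[0,0,0]],"jaw":[-1,-1,-1,-1,-1,-1,-1,-1,-1]}'
for i in 1 2 3; do python3 -m inch '{"dp":[[0,0,0.2],[0,0,0]],"delta_rot":[[0,0,0],[0,0,0]],"jaw":[-1,-1]}' | grep -E 'eef|ft'; done
python3 - <<'E'
from h import *
im=cv2.imread('pics/top2.png'); cal=ctrl.calibration('top')
HSV['blue']=((100,120,60),(125,255,255))
for c,z in (('orange',.14),('blue',.107),('green',.14)):
    print(c,rect(cast(cal,blob(im,c,(150,120,320,210)),z)))
E
```

```text
t: 7.92
eef_pos: [0.4485, -0.2487, 0.1076]
tcp_rot: [-2.394, -2.029, 0.001]
ft_force: [0.3, 0.4, -4.7]
gripper_width: 0.0494
eef_pos: [0.45, -0.2501, 0.1084]
ft_force: [-0.5, 0.2, -5.0]
eef_pos: [0.4493, -0.2497, 0.1055]
ft_force: [-0.3, -0.5, -4.7]
eef_pos: [0.4492, -0.2496, 0.1031]
ft_force: [0.6, -0.2, -4.9]
orange (array([0.5604, 0.1493]), array([111.4535, 127.8455]), 11.540372848510742)
blue (array([0.5944, 0.0058]), array([111.6102, 139.4551]), 11.046832084655762)
green (array([ 0.6217, -0.15  ]), array([107.5618, 128.949 ]), 11.891803741455078)
```

```bash
for i in 1 2 3 4; do python3 -m inch '{"dp":[[0,0,0.15],[0,0,0]],"delta_rot":[[0,0,0],[0,0,0]],"jaw":[-1,-1]}' | grep -E 'eef|ft'; done
```

```text
eef_pos: [0.4492, -0.2496, 0.1016]
ft_force: [-0.7, -0.4, -4.5]
eef_pos: [0.4495, -0.2498, 0.1008]
ft_force: [-0.8, -0.1, -1.3]
eef_pos: [0.4496, -0.25, 0.1008]
ft_force: [-4.3, 2.3, 7.4]
eef_pos: [0.4497, -0.25, 0.1008]
ft_force: [-7.0, 5.3, 15.0]
```

```bash
python3 -m inch '{"dp":[[0,0,-0.3],[0,0,0],[0,0,0],[0,0,0],[0,0,0],[0,0,-2],[0,0,-4],[0,0,-5],[0,0,-5],[0,0,-2],[0,0,0]],"delta_rot":[[0,0,0],[0,0,0],[0,0,0],[0,0,0],[0,0,0],[0,0,0],[0,0,0],[0,0,0],[0,0,0],[0,0,0],[0,0,0]],"jaw":[-1,1,1,1,1,1,1,1,1,1,1]}'
python3 - <<'E'
from h import *
T=wristT(); im=ctrl.get_image('wrist'); cv2.imwrite('pics/w3.png',im); cal=ctrl.calibration('wrist')
b=blob(im,'yellow'); print(cv2.boundingRect(b),rect(cast(cal,b,.15,T)))
a=np.radians(11.4); C=np.array([.594,.005]); u=np.array([-np.sin(a),np.cos(a)])
print('behind orange',C+u*.25)
to(*(C+u*.25),.28,11.4)
E
```

```text
t: 11.05
eef_pos: [0.4498, -0.25, 0.2814]
tcp_rot: [2.395, 2.029, 0.001]
ft_force: [-0.4, -0.5, -0.0]
gripper_width: 0.0856
(230, 178, 47, 49) (array([ 0.4469, -0.2637]), array([52.2451, 47.3877]), 79.10652160644531)
behind orange [0.5446 0.2501]
t 11.1 tcp [ 0.4491 -0.2495  0.2792] F [ 0.0345  0.2667 -0.5511] w 0.08523489498513903 yaw -9.455514730812949
dp now-axes [50.8506  1.2133 -0.0553] dp goal-axes [47.0869 19.2373 -0.0771] rot [-0.0009 -0.0006 -0.364 ]
```

View pics/w3.png

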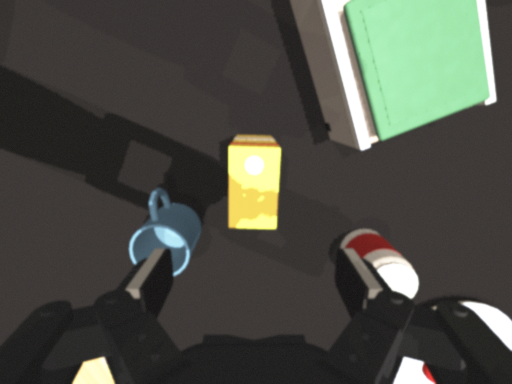

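```bash
python3 -m inch '{"dp":[[0,0,0],[0,0,0],[5.2,2.1,0],[5.2,2.1,0],[5.2,2.1,0],[5.2,2.1,0],[5.2,2.1,0],[5.2,2.1,0],[5.2,2.1,0],[5.2,2.1,0],[5.2,2.2,0],[0,0,0]],"delta_rot":[[0,0,-0.182],[0,0,-0.182],[0,0,0],[0,0,0],[0,0,0],[0,0,0],[0,0,0],[0,0,0],[0,0,0],[0,0,0],[0,0,0],[0,0,0]],"jaw":[0,0,0,0,0,0,0,0,0,0,0,0]}'
python3 - <<'E'
from h import *
a=np.radians(11.4); C=np.array([.594,.004]); u=np.array([-np.sin(a),np.cos(a)])
to(*(C+u*.25),.115,11.4)
im=ctrl.get_image('top'); cal=ctrl.calibration('top')
HSV['blue']=((100,120,60),(125,255,255))
for c,z in (('blue',.107),('green',.14),('orange',.14)):
    print(c,rect(cast(cal,blob(im,c,(150,120,320,210)),z)))
T=wristT();im=ctrl.get_image('wrist');cv2.imwrite('pics/w4.png',im); 
P=cast(ctrl.calibration('wrist'),blob(im,'orange'),.14,T);print(rect(P))
E
```

```text
t: 12.6
eef_pos: [0.5417, 0.2494, 0.2758]
tcp_rot: [-1.982, -2.433, 0.008]
ft_force: [-0.4, 0.6, 0.3]
gripper_width: 0.0423
t 12.6 tcp [0.5417 0.2494 0.2758] F [-0.4267  0.6157  0.3134] w 0.04232630614730353 yaw 11.663109662721808
dp now-axes [-0.0827  0.3864 16.0789] dp goal-axes [-0.0882  0.2802 16.0811] rot [-0.0066  0.0004  0.0046]
blue (array([0.5946, 0.0058]), array([111.85  , 139.1767]), 11.233691215515137)
green (array([ 0.6217, -0.1497]), array([107.5618, 128.3695]), 11.891803741455078)
orange (array([0.5601, 0.149 ]), array([112.0333, 129.7857]), 11.540372848510742)
(array([0.5612, 0.1534]), array([107.5646, 129.4631]), 12.575188636779785)
```

```bash
python3 -m inch '{"dp":[[0,0.3,2.5],[0,0,3],[0,0,3],[0,0,3],[0,0,2.5],[0,0,1.2],[0,0,0.6],[0,0,0]],"delta_rot":[[0,0,0.004],[0,0,0],[0,0,0],[0,0,0],[0,0,0],[0,0,0],[0,0,0],[0,0,0]],"jaw":[0,0,0,0,0,0,0,0]}'
python3 - <<'E'
from h import *
a=np.radians(11.4); C=np.array([.594,.004]); u=np.array([-np.sin(a),np.cos(a)])
to(*(C+u*.077),.116,11.4)
cv2.imwrite('pics/s5.png',ctrl.get_image('scene')[100:300,180:400].repeat(3,0).repeat(3,1))
E
```

```text
t: 13.7
eef_pos: [0.5462, 0.2469, 0.1226]
tcp_rot: [1.995, 2.426, 0.0]
ft_force: [0.2, -0.2, 0.2]
gripper_width: 0.0427
t 13.7 tcp [0.5462 0.2469 0.1226] F [ 0.1501 -0.2445  0.1514] w 0.04273072173071374 yaw 11.143582009261056
dp now-axes [-17.0578  -0.0372   0.6587] dp goal-axes [-17.0575  -0.1134   0.6585] rot [ 0.0003  0.     -0.0045]
```

View pics/s5.png

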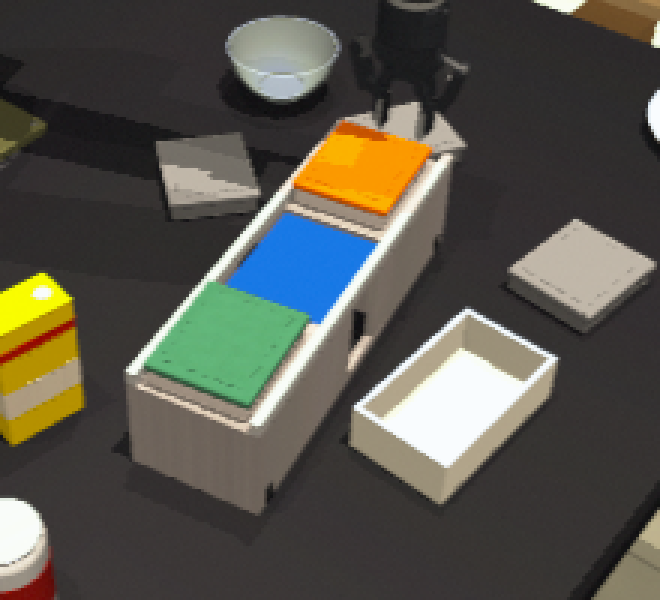

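```bash
python3 -m inch '{"dp":[[0,0,0.7],[-0.8,0,0],[-1,0,0],[-1,0,0],[-1,0,0],[-1,0,0],[-1,0,0],[-1,0,0],[-1,0,0],[-1,0,0],[-1,0,0],[-1,0,0]],"delta_rot":[[0,0,-0.004],[0,0,0],[0,0,0],[0,0,0],[0,0,0],[0,0,0],[0,0,0],[0,0,0],[0,0,0],[0,0,0],[0,0,0],[0,0,0]],"jaw":[0,0,0,0,0,0,0,0,0,0,0,0]}'
python3 - <<'E'
from h import *
a=np.radians(11.4); C=np.array([.594,.004]); u=np.array([-np.sin(a),np.cos(a)])
to(*(C+u*.077),.115,11.4)
im=ctrl.get_image('top')
P=cast(ctrl.calibration('top'),blob(im,'orange',(150,120,320,210)),.14);print(rect(P), ((P[:,:2]-C)@u).min())
E
```

```text
t: 15.25
eef_pos: [0.5676, 0.141, 0.1156]
tcp_rot: [-1.99, -2.431, -0.001]
ft_force: [-1.7, 5.9, 2.5]
gripper_width: 0.0424
t 15.25 tcp [0.5676 0.141  0.1156] F [-1.6683  5.8569  2.5184] w 0.04241095386192084 yaw 11.39779480296
dp now-axes [-6.25   -0.1174  0.0609] dp goal-axes [-6.2499 -0.1176  0.0643] rot [ 0.0004 -0.0005 -0.    ]
(array([0.5779, 0.0599]), array([111.5986, 117.1053]), 11.367372512817383) -0.000605169185392647
```

```bash
python3 -m inch '{"dp":[[-0.7,0,0],[-0.7,0,0],[-0.7,0,0],[-0.7,0,0],[-0.7,0,0],[-0.7,0,0],[-0.7,0,0],[-0.6,0,0],[0,0,0]],"delta_rot":[[0,0,0],[0,0,0],[0,0,0],[0,0,0],[0,0,0],[0,0,0],[0,0,0],[0,0,0],[0,0,0]],"jaw":[0,0,0,0,0,0,0,0,0]}'
python3 - <<'E'
from h import *
a=np.radians(11.4); C=np.array([.594,.004]); u=np.array([-np.sin(a),np.cos(a)])
to(*(C+u*.077),.115,11.4)
im=ctrl.get_image('scene');cv2.imwrite('pics/s6.png',im[100:300,180:400].repeat(3,0).repeat(3,1))
E
```

```text
t: 16.42
eef_pos: [0.5782, 0.0866, 0.115]
tcp_rot: [1.99, 2.43, -0.002]
ft_force: [-0.4, 0.2, 0.2]
gripper_width: 0.0426
t 16.425 tcp [0.5782 0.0866 0.115 ] F [-0.419   0.2282  0.1771] w 0.042585937153975385 yaw 11.371777042485267
dp now-axes [-0.7082 -0.0831  0.0055] dp goal-axes [-0.7082 -0.0834  0.0049] rot [-0.0005  0.0009 -0.0005]
```

View pics/s6.png

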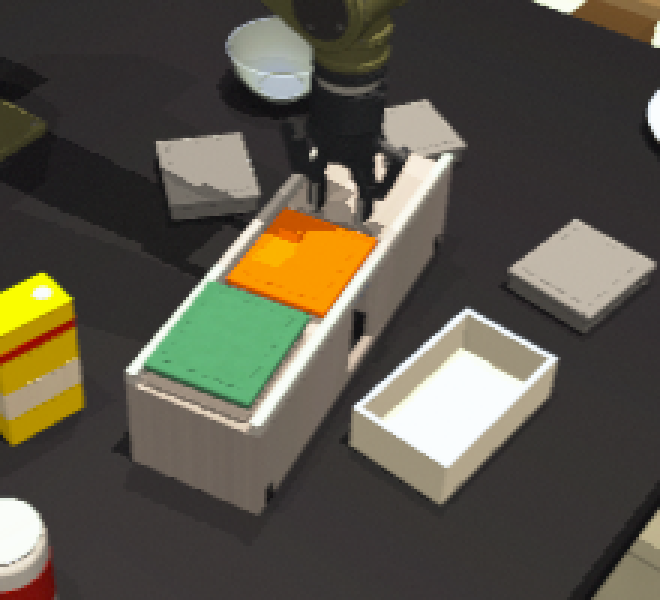

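```bash
python3 -m inch '{"dp":[[1,0,0],[1,0,0],[1,0,-1],[0,0,-3],[0,0,-4],[0,0,-4],[0,0,-3],[0,0,0]],"delta_rot":[[0,0,0],[0,0,0],[0,0,0],[0,0,0],[0,0,0],[0,0,0],[0,0,0],[0,0,0]],"jaw":[0,0,0,0,0,0,0,0]}'
python3 - <<'E'
from h import *
a=np.radians(11.4); C=np.array([.594,.004]); u=np.array([-np.sin(a),np.cos(a)]); v=np.array([u[1],-u[0]])
def rep(n,b,cal,T=None):
    for z in (.10,.14):
        c,s,an=rect(cast(cal,b,z,T)); print(n,z,'lift x,y',(c-C)@v,(c-C)@u,s,an)
to(*(C+u*.11),.26,11.4)
im=ctrl.get_image('top'); rep('top',blob(im,'orange',(150,120,320,210)),ctrl.calibration('top'))
T=wristT(); im=ctrl.get_image('wrist'); cv2.imwrite('pics/w7.png',im); rep('wrist',blob(im,'orange'),ctrl.calibration('wrist'),T)
im=ctrl.get_image('scene'); rep('scene',blob(im,'orange',(200,100,340,220)),ctrl.calibration('scene'))
E
```

```text
t: 17.48
eef_pos: [0.5739, 0.1177, 0.2699]
tcp_rot: [1.985, 2.428, 0.008]
ft_force: [0.4, 0.7, -0.1]
gripper_width: 0.0424
t 17.475 tcp [0.5739 0.1177 0.2699] F [ 0.3576  0.6767 -0.1363] w 0.042407297947183155 yaw 11.444277411823515
dp now-axes [-0.5419 -0.2805  0.9885] dp goal-axes [-0.5429 -0.2725  0.9902] rot [0.0076 0.0008 0.0008]
top 0.1 lift x,y -0.00200946356531302 0.0079138897885512 [105.6997 130.5722] 11.517741203308105
top 0.14 lift x,y -0.01253622137171274 0.007493387693279144 [102.0388 126.0497] 11.517715454101562
wrist 0.1 lift x,y -0.0045861358727389105 0.006673987085238811 [111.6104 129.2307] 11.308363914489746
wrist 0.14 lift x,y -0.003829900151193113 0.030423461628292826 [ 97.2376 112.5888] 11.308366775512695
scene 0.1 lift x,y -0.007870209345795109 0.007634726140813003 [109.1304 137.6602] 11.497735023498535
scene 0.14 lift x,y 0.011320811711225544 -0.03352042000764865 [104.1914 131.43  ] 11.497695922851562
```

View pics/w7.png

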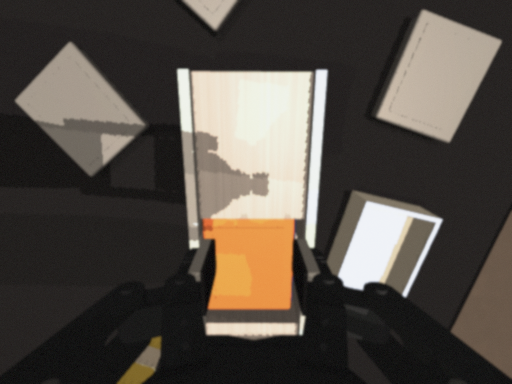

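```bash
python3 -m inch '{"dp":[[-5,-0.2,0],[-5.5,0,0],[-5.5,0,0],[-5.5,0,0],[-5.5,0,0],[-5.5,0,0],[-5,0,0],[0,0,0]],"delta_rot":[[0.004,0,0],[0,0,0],[0,0,0],[0,0,0],[0,0,0],[0,0,0],[0,0,0],[0,0,0]],"jaw":[0,0,0,0,0,0,0,0]}'
python3 - <<'E'
from h import *
a=np.radians(11.4); C=np.array([.594,.004]); u=np.array([-np.sin(a),np.cos(a)]); v=np.array([u[1],-u[0]])
to(*(C-u*.26),.115,11.4)
T=wristT(); im=ctrl.get_image('wrist'); P=cast(ctrl.calibration('wrist'),blob(im,'green'),.14,T)[:,:2]; print('wrist lift y range',((P-C)@u).min(),((P-C)@u).max(),rect(P))
E
```

```text
t: 18.62
eef_pos: [0.6435, -0.2539, 0.262]
tcp_rot: [-1.991, -2.422, 0.007]
ft_force: [-1.0, 1.7, 0.2]
gripper_width: 0.0429
t 18.625 tcp [ 0.6435 -0.2539  0.262 ] F [-1.0216  1.6701  0.2475] w 0.04291962182726242 yaw 11.165126367446103
dp now-axes [ 0.2317  0.3593 14.6976] dp goal-axes [ 0.2647  0.2453 14.6993] rot [-0.0078 -0.0023 -0.0041]
wrist lift y range -0.21831454359737426 -0.09802234710499953 (array([ 0.6239, -0.1507]), array([107.3264, 120.8775]), 12.390847206115723)
```

```bash
python3 -m inch '{"dp":[[0,0.2,2.5],[0,0,3],[0,0,3],[0,0,3],[0,0,2],[0,0,1],[0,0,0]],"delta_rot":[[-0.004,0,-0.004],[0,0,0],[0,0,0],[0,0,0],[0,0,0],[0,0,0],[0,0,0]],"jaw":[0,0,0,0,0,0,0]}'
python3 - <<'E'
from h import *
a=np.radians(11.4); C=np.array([.594,.004]); u=np.array([-np.sin(a),np.cos(a)])
to(*(C-u*.081),.115,11.4)
E
```

```text
t: 19.55
eef_pos: [0.6462, -0.2503, 0.1199]
tcp_rot: [-1.984, -2.435, 0.0]
ft_force: [-0.1, 0.4, 0.0]
gripper_width: 0.043
t 19.55 tcp [ 0.6462 -0.2503  0.1199] F [-0.0619  0.3637  0.0206] w 0.04302139265182384 yaw 11.655834148608589
dp now-axes [17.8548 -0.0075  0.4984] dp goal-axes [17.8548 -0.0876  0.4879] rot [-0.0007 -0.0006  0.0045]
```

```bash
python3 -m inch '{"dp":[[0,0,0.5],[1,0,0],[1,0,0],[1,0,0],[1,0,0],[1,0,0],[1,0,0],[1,0,0],[1,0,0],[1,0,0],[1,0,0],[1,0,0]],"delta_rot":[[0,0,0.004],[0,0,0],[0,0,0],[0,0,0],[0,0,0],[0,0,0],[0,0,0],[0,0,0],[0,0,0],[0,0,0],[0,0,0],[0,0,0]],"jaw":[0,0,0,0,0,0,0,0,0,0,0,0]}'
python3 - <<'E'
from h import *
a=np.radians(11.4); C=np.array([.594,.004]); u=np.array([-np.sin(a),np.cos(a)])
to(*(C-u*.081),.115,11.4)
im=ctrl.get_image('scene');cv2.imwrite('pics/s8.png',im[100:300,180:400].repeat(3,0).repeat(3,1))
E
```

```text
t: 21.05
eef_pos: [0.6247, -0.1426, 0.1158]
tcp_rot: [1.989, 2.43, -0.0]
ft_force: [2.1, -4.8, 1.7]
gripper_width: 0.0424
t 21.05 tcp [ 0.6247 -0.1426  0.1158] F [ 2.0708 -4.7987  1.742 ] w 0.04244188302475468 yaw 11.403554943592752
dp now-axes [ 6.8815 -0.113   0.0732] dp goal-axes [ 6.8814 -0.1134  0.0795] rot [0.0007 0.0009 0.0001]
```

View pics/s8.png

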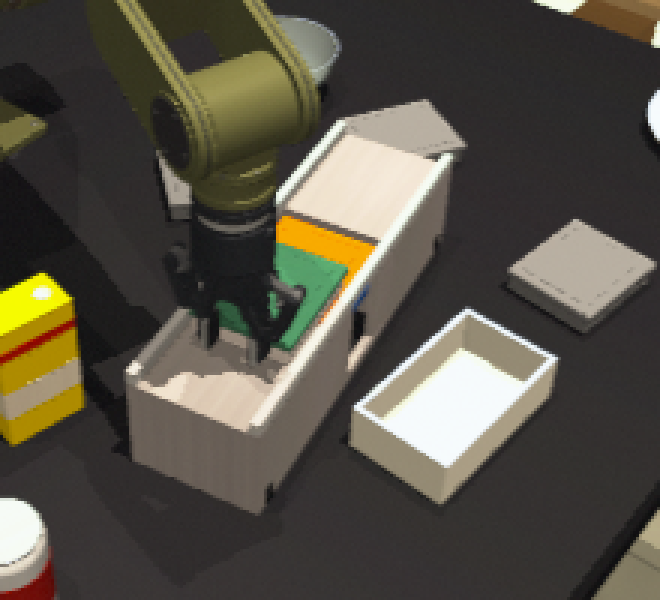

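```bash
python3 -m inch '{"dp":[[0.8,0,0],[0.8,0,0],[0.8,0,0],[0.8,0,0],[0.8,0,0],[0.8,0,0],[0.6,0,0],[0.5,0,0],[0.5,0,0],[0.4,0,0],[0,0,0],[0,0,0]],"delta_rot":[[0,0,0],[0,0,0],[0,0,0],[0,0,0],[0,0,0],[0,0,0],[0,0,0],[0,0,0],[0,0,0],[0,0,0],[0,0,0],[0,0,0]],"jaw":[0,0,0,0,0,0,0,0,0,0,0,0]}'
python3 -m inch '{"dp":[[-1,0,0],[-1,0,0],[-1,0,-1],[0,0,-3],[0,0,-4],[-3,0,-4],[-3,0,-3],[-3,0,0],[0,0,0]],"delta_rot":[[0,0,0],[0,0,0],[0,0,0],[0,0,0],[0,0,0],[0,0,0],[0,0,0],[0,0,0],[0,0,0]],"jaw":[0,0,0,0,0,0,0,0,0]}'
python3 - <<'E'
from h import *
a=np.radians(11.4); C=np.array([.594,.004]); u=np.array([-np.sin(a),np.cos(a)]); v=np.array([u[1],-u[0]])
def rep(n,b,cal,T=None):
    for z in (.09,.10,.11,.14):
        c,s,an=rect(cast(cal,b,z,T)); print(n,z,'lift x,y',(c-C)@v,(c-C)@u,s,an)
im=ctrl.get_image('top'); rep('top',blob(im,'green',(150,120,320,210)),ctrl.calibration('top'))
T=wristT(); im=ctrl.get_image('wrist'); rep('wrist',blob(im,'green'),ctrl.calibration('wrist'),T)
im=ctrl.get_image('scene'); rep('scene',blob(im,'green',(200,100,340,220)),ctrl.calibration('scene'))
cv2.imwrite('pics/s9.png',im[60:300,150:400].repeat(2,0).repeat(2,1))
E
```

```text
t: 22.6
eef_pos: [0.6107, -0.0756, 0.1147]
tcp_rot: [-1.989, -2.43, -0.0]
ft_force: [1.1, -1.1, 1.3]
gripper_width: 0.0432
t: 23.72
eef_pos: [0.635, -0.1963, 0.2664]
tcp_rot: [1.993, 2.427, 0.0]
ft_force: [-0.6, 0.2, -0.5]
gripper_width: 0.0422
top 0.09 lift x,y 0.007822806454340485 -0.005265768915792322 [112.7047 130.2599] 14.022188186645508
top 0.1 lift x,y 0.005129336943477703 -0.005256868044590673 [111.7371 129.1417] 14.022186279296875
top 0.11 lift x,y 0.0024358719566324166 -0.005247944736762408 [110.7697 128.0234] 14.022135734558105
top 0.14 lift x,y -0.005644717576974619 -0.005221213409893053 [107.867  124.6687] 14.022184371948242
wrist 0.09 lift x,y -0.0007622197291731185 -0.038857193735214506 [125.9488  34.9885] 11.282791137695312
wrist 0.1 lift x,y -0.0007106859416382467 -0.04163797386669048 [122.0023  33.8922] 11.28278923034668
wrist 0.11 lift x,y -0.0006593354171308159 -0.04441873650321535 [118.0559  32.7958] 11.282792091369629
wrist 0.14 lift x,y -0.0005048650265782559 -0.052761108861116554 [106.2165  29.5069] 11.282787322998047
scene 0.09 lift x,y -0.018032017189273192 0.027642216230742825 [117.4523 103.4497] 10.605177879333496
scene 0.1 lift x,y -0.013174305292748071 0.017244718971900955 [116.1383 102.2923] 10.605182647705078
scene 0.11 lift x,y -0.00831653507322446 0.006847202170136884 [114.8242 101.1349] 10.605175018310547
scene 0.14 lift x,y 0.006256771061328663 -0.024345370671781892 [110.8821  97.6628] 10.605171203613281
```

View pics/s9.png

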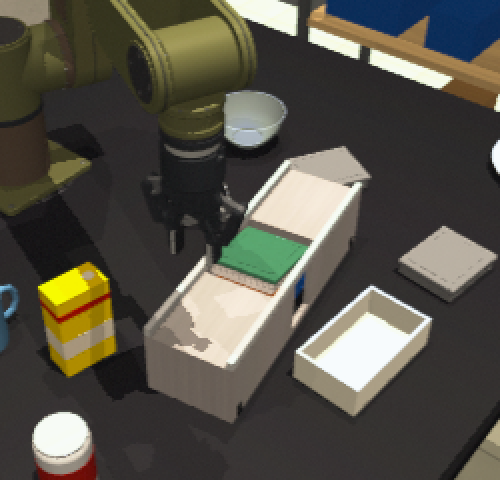

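```bash
python3 -c "
from h import *
a=np.radians(11.4); C=np.array([.594,.004]); u=np.array([-np.sin(a),np.cos(a)])
to(*(C-u*.11),.115,11.4)"
python3 -m inch '{"dp":[[3,0,0],[3,0,3],[3,0,4],[0,0,4],[0,0,3],[0,0,1],[0,0,0]],"delta_rot":[[0,0,0],[0,0,0],[0,0,0],[0,0,0],[0,0,0],[0,0,0],[0,0,0]],"jaw":[0,0,0,0,0,0,0]}'
python3 -c "
from h import *
a=np.radians(11.4); C=np.array([.594,.004]); u=np.array([-np.sin(a),np.cos(a)])
to(*(C-u*.075),.115,11.4)"
```

```text
t 23.875 tcp [ 0.6345 -0.1936  0.265 ] F [-0.1381  0.9784  0.1788] w 0.042745415065931096 yaw 11.394884275669027
dp now-axes [ 9.1613 -0.055  15.0038] dp goal-axes [ 9.1753 -0.0649 14.9953] rot [-0.0007 -0.0009 -0.0001]
t: 24.75
eef_pos: [0.6168, -0.1052, 0.1151]
tcp_rot: [-1.988, -2.431, 0.001]
ft_force: [-0.6, 1.4, 0.6]
gripper_width: 0.0425
t 24.75 tcp [ 0.6168 -0.1052  0.1151] F [-0.6043  1.3613  0.6233] w 0.04248895087755514 yaw 11.435786833025398
dp now-axes [ 3.6534 -0.0763  0.0117] dp goal-axes [ 3.6534 -0.0786  0.0099] rot [-0.0008 -0.0005  0.0006]
```

```bash
python3 -m inch '{"dp":[[0.8,0,0],[0.8,0,0],[0.7,0,0],[0.3,0,0],[0.3,0,0]],"delta_rot":[[0,0,0],[0,0,0],[0,0,0],[0,0,0],[0,0,0]],"jaw":[0,0,0,0,0]}' | grep -E 'eef|ft'
for i in 1 2 3 4; do python3 -m inch '{"dp":[[0.2,0,0]],"delta_rot":[[0,0,0]],"jaw":[0]}' | grep -E 'eef|ft'; done
python3 - <<'E'
from h import *
a=np.radians(11.4); C=np.array([.594,.004]); u=np.array([-np.sin(a),np.cos(a)]); v=np.array([u[1],-u[0]])
to(*(C-u*.075),.115,11.4)
cal=ctrl.calibration('top'); b=blob(ctrl.get_image('top'),'green',(150,120,320,210))
for z in (.1,.14):
  c,s,an=rect(cast(cal,b,z)); print((c-C)@v,(c-C)@u,s,an)
E
```

```text
eef_pos: [0.6113, -0.077, 0.1154]
ft_force: [-0.2, 0.1, 0.9]
eef_pos: [0.6111, -0.0757, 0.1154]
ft_force: [1.2, -2.1, -0.5]
eef_pos: [0.6106, -0.0739, 0.1152]
ft_force: [1.0, -1.8, -0.7]
eef_pos: [0.61, -0.0717, 0.1151]
ft_force: [0.2, -0.3, 0.5]
eef_pos: [0.6096, -0.0689, 0.1152]
ft_force: [0.1, -0.4, -0.0]
t 25.875 tcp [ 0.6096 -0.0689  0.1152] F [ 0.1313 -0.362  -0.0345] w 0.04273017055108161 yaw 11.386964254837938
dp now-axes [-0.0427 -0.0863  0.0239] dp goal-axes [-0.0427 -0.0863  0.0239] rot [-0.0003 -0.0011 -0.0002]
0.00675378797740784 0.04988639338619517 [93.4116 31.4667] 0.30987176299095154
-0.004076505497902632 0.048012090510957936 [90.1763 30.3768] 0.30990085005760193
```

```bash
python3 -m inch '{"dp":[[-1,0,0],[-1,0,0],[-1,0,-1],[0,0,-3],[0,0,-4],[-3,0,-4],[-4,0,-3],[-4,0,0],[-4,0,0],[-4,0,0],[0,0,0]],"delta_rot":[[0,0,0],[0,0,0],[0,0,0],[0,0,0],[0,0,0],[0,0,0],[0,0,0],[0,0,0],[0,0,0],[0,0,0],[0,0,0]],"jaw":[0,0,0,0,0,0,0,0,0,0,0]}'
python3 - <<'E'
from h import *
a=np.radians(11.4); C=np.array([.594,.004]); u=np.array([-np.sin(a),np.cos(a)]); v=np.array([u[1],-u[0]])
def rep(n,b,cal,T=None):
    for z in (.09,.10,.11,.14):
        c,s,an=rect(cast(cal,b,z,T)); print(n,z,'lift x,y',(c-C)@v,(c-C)@u,s,an)
it=ctrl.get_image('top'); rep('top',blob(it,'green',(150,120,320,210)),ctrl.calibration('top'))
T=wristT(); iw=ctrl.get_image('wrist'); rep('wrist',blob(iw,'green'),ctrl.calibration('wrist'),T)
im=ctrl.get_image('scene'); rep('scene',blob(im,'green',(200,100,340,220)),ctrl.calibration('scene'))
s=cv2.resize(im[110:290,170:370],(400,360)); t=cv2.resize(it[90:240,150:350],(400,300)); w=cv2.resize(iw[:,:],(400,300))
cv2.imwrite('pics/all.png',np.hstack([np.vstack([t,w]),np.vstack([s,np.zeros((240,400,3),np.uint8)])]))
E
```

```text
t: 27.3
eef_pos: [0.653, -0.2884, 0.2655]
tcp_rot: [1.994, 2.427, -0.0]
ft_force: [0.2, 0.8, 0.3]
gripper_width: 0.0426
top 0.09 lift x,y 0.0013516096377936162 -0.004444181894131169 [105.315  128.7907] 11.233688354492188
top 0.1 lift x,y -0.0012862509060124446 -0.004442345449002415 [104.4109 127.6851] 11.233680725097656
top 0.11 lift x,y -0.003924289434825642 -0.004440465332858154 [103.5068 126.5795] 11.233702659606934
top 0.14 lift x,y -0.011838162681236388 -0.004434858282860896 [100.7945 123.2626] 11.233698844909668Traceback (most recent call last):
  File "<stdin>", line 7, in <module>
  File "<stdin>", line 5, in rep
  File "h.py", line 9, in cast
    d=np.c_[(uv[:,0]-cal['cx'])/f,-(uv[:,1]-cal['cy'])/f,-np.ones(len(uv))]@T[:3,:3].T
                                    ~~^^^^^
IndexError: index 1 is out of bounds for axis 1 with size 1
```

```bash
python3 - <<'E'
from h import *
a=np.radians(11.4); C=np.array([.594,.004]); u=np.array([-np.sin(a),np.cos(a)]); v=np.array([u[1],-u[0]])
it=ctrl.get_image('top'); im=ctrl.get_image('scene')
b=blob(im,'green',(200,100,340,220))
for z in (.09,.10,.11,.14):
    c,s,an=rect(cast(ctrl.calibration('scene'),b,z)); print('scene',z,'lift x,y',(c-C)@v,(c-C)@u,s,an)
s=cv2.resize(im[110:290,170:370],(800,720))[:590]; t=cv2.resize(it[90:240,150:350],(400,300))
cv2.imwrite('pics/all.png',np.hstack([np.vstack([t,np.zeros((290,400,3),np.uint8)]),cv2.resize(im[100:300,170:370],(400,400),interpolation=2).__array__() if 0 else np.vstack([cv2.resize(im[110:290,190:360],(400,424)),np.zeros((166,400,3),np.uint8)])]))
E
```

```text
scene 0.09 lift x,y -0.00861619209500967 0.007686587242664598 [100.7592 114.9935] 11.519499778747559
scene 0.1 lift x,y -0.003863838568557409 -0.0024876947838382 [ 99.632  113.7069] 11.519539833068848
scene 0.11 lift x,y 0.0008886361279093276 -0.012661993459558773 [ 98.5047 112.4204] 11.519562721252441
scene 0.14 lift x,y 0.015145901836378213 -0.04318474859032298 [ 95.1228 108.5608] 11.519522666931152
```

View pics/all.png

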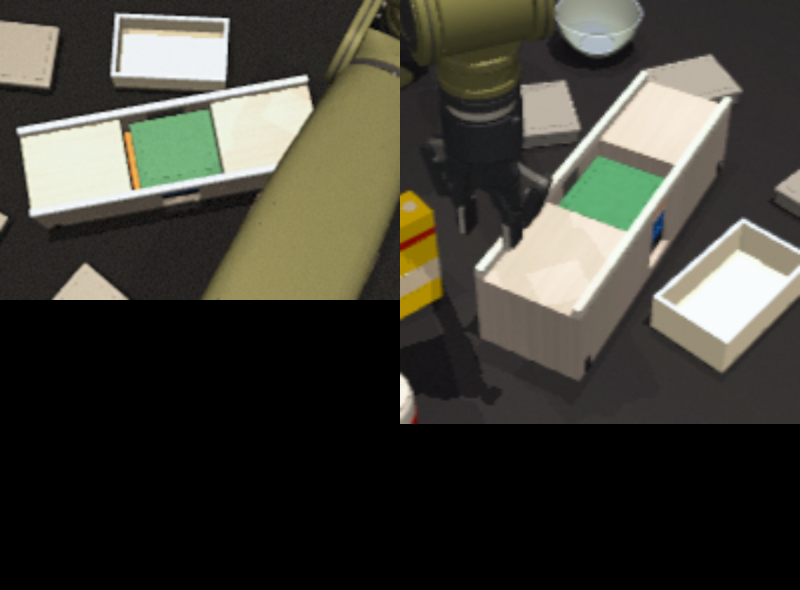

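```bash
python3 -m inch '{"dp":[[0,0,0],[0,0,0],[0,0,0],[0,0,0]],"delta_rot":[[0,0,0],[0,0,0],[0,0,0],[0,0,0]],"jaw":[0,0,0,0]}'; python3 -c "
from workcell import ctrl
print(ctrl.hand_in())"
```

```text
t: 28.0
eef_pos: [0.6533, -0.2849, 0.2654]
tcp_rot: [1.989, 2.431, -0.0]
ft_force: [0.6, 0.2, -0.4]
gripper_width: 0.0428
the job is handed in; nothing more can be done
None
```

I handed the job in at 28 s with all three steps done as far as my camera checks show; the hand-in reports no verdict.

- **Carton:** I lifted it off the platform and stood it upright at about (0.45, -0.25), let go and clear of the lift.
- **Orange box:** I slid it onto the platform, where it sank level. Three views agreed on it lying about 7 mm from the well's centre along y, with its lid at about z = 0.10 m.
- **Green box:** The first push fell a few millimetres short and left its rear edge resting on the deck. I pushed it about 6 mm further and it dropped in.
- **Last check of the stack:** The top and scene views agree on a lid height near 0.10 m. The green box lies square to the lift and about 4 mm or less off centre. A few millimetres of the orange box show beside it.
- **What was not checked:** At the end the wrist camera could not see the stack and the arm hid part of the top view. I judged the orange box's final position and the platform's depth only from the sunken green lid and the strip of orange. I did not measure the bowl, mug, tin or baking dish again. The moves kept clear of them, and the bowl and dish looked unmoved in the last picture, where the mug and most of the tin were out of frame.

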